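# Hold a bracket blank flush on its backing board on the tilting table

### The arm

A 6-joint arm with a two-finger parallel gripper is mounted at the origin on the work surface. World frame = base frame: x ahead of the robot, y to its left, z up, the work surface at z = 0. Lengths are in m, angles in degrees, forces in N, time in s.
With the tool pointing down it reaches from about 0.25 to 0.725 m from the base axis. Payload 9.7 kg.
Tool frame: the origin (TCP) lies where the fingers leave the gripper's body, on its centre line; the fingertips stand 73 mm ahead of it and the grasp point (between the pads) lies 54 mm ahead of it; z points along the fingers, y is the line along which they close (so a half turn about z gives the same grasp; the last joint's range is limited). The gripper opens to 85 mm and grips with 20 to 120 N. Pads are 22 mm wide; open, the fingers measure 114 mm over their backs; the gripper's body (76 mm by 85 mm) begins 54 mm behind the grasp point. The pads swing forward as they close: fully open they stand 13 mm farther back than shut.
Start: joints at [-76.318, 4.979, 10.078, 95.1, 0, 90], TCP at [0.13, -0.534, 0.304] pointing down, gripper open.
Joint ranges: [-179.16, 179.16], [-48.56, 103.87], [-65.8, 70.77], [-126.05, 130.52], [-82.76, 87.17], [-180, 180]. Speed limits (degrees/s): [127.2, 127.2, 147.25, 180, 180, 180].

### API

Orientations are given as [roll, pitch, yaw] about the fixed x, y, z axes, in that order (R = Rz(yaw) Ry(pitch) Rx(roll)).
In Python, from workcell import sensors, imaging, bot gives the robot as it stands.
- The arm moves only by the tool apply_moves, never from a script. Its argument "rows" is a list of rows, each a list of 3 entries, a list of its own where there are three numbers: the shift along the tool's x, y, z in units of 10 cm (1.0 is 10 cm), then the turn, a rotation vector about the tool's x, y, z in units of 30 degrees (1.0 is 30 degrees), then the opening, from 0 (shut) to 1 (fully open). A call has 1 to 20 rows; each row is the pose to reach, as a shift and turn from the pose commanded when the call began, along the tool's axes at that moment; what a row does not reach only later rows make up. A row lasts 1/10 s, in which the tool goes at most 50 mm and 8.59 degrees, less where a joint would pass 70% of its speed; a pose out of reach is approached as far as the arm can. A call with a number of a shift or a turn outside -1 to 1 is refused whole. A call with a gripper value outside its range is refused whole. The fingers move at their own pace and stop on an object; "force" is the grip in N (left out, the last holds). Time passes only in rows, so rows that repeat a pose let the fingers close. It gives the time, the measured TCP pose, the force, the opening and the grip force at its end, in the units of the state.
- sensors.get_obs(): the state, without advancing time (a new reading comes with each control period).
- imaging.camera(name): name is "scene" or "top" or "wrist"; returns (picture, depth): 400x640x3 uint8, red, green, blue; 400x640 float32, m along the optical axis (not along the pixel's ray), 0 where there is no reading.
- imaging.get_calibration(name): a dict with "intrinsics" (3x3 intrinsics, pixels), "world_from_camera" (4x4, takes a point from camera to world coordinates). Camera axes: x right, y down, z forward; pixel columns grow to the right and rows downward; lengths in m; the calibration is good to about 2 mm. A picture is of the moment at which its call begins: read the wrist's pose just before it. get_calibration takes no time and is no camera call; for the wrist camera it gives the pose at the moment of the call.
- bot.job_done(): hands the job in; it is judged then, once.
The state is a dict: "time": time; "q": joint angles; "qd": joint speeds; "joint_efforts": joint torques, N m; "ee_pos": TCP position; "tcp_rot": TCP orientation; "wrist_force": force on the tool from outside, world axes, zero at the start; "torque": the same for the moment, N m; "opening": finger opening in m; "grasp_force": force on a finger pad.
Only numpy, scipy, OpenCV 4.12 (cv2) and the standard library are available. Lean on these libraries where they do the work, as an engineer would, in place of code of your own. Each camera call takes 0.05 s, during which the arm holds its last target. There are 200 camera calls.

### The job

I want to drill the bracket blank at the angle the tilting table is set to. Lay the plywood backing board flat on the table's sloping face, in the middle and straight up and down the slope with one short end down against the stop bar, and let go of it; then put the aluminium blank squarely on top of the board, its short end against the stop bar as well, and finish while still holding the blank in the gripper, pressed firmly but not hard down flush on the board, so that I can put the clamps on. Do not shift the table's angle, and leave the clamp, bottle and mallet where they are.

Things in the scene. Friction and masses are not known exactly. Their poses are not given: they have to be found in the camera images.
- stop_foot (a point): Middle of the foot of the stop bar on the tilting table (cast base, hinged slotted steel top), where the sloping face meets the bar's up-slope side. x points up the slope along the face, y along the bar, z out of the face: this frame gives the slope, clamped at 13 to 27 degrees, the low edge on the robot's side. Stop bar: 120 mm long, 12 thick, 24 high above the face
- face_top (a point): Middle of the upper edge of the table's face, 148 mm up the slope from the foot of the stop bar; same axes. The flat face is 148 mm long up the slope from the bar and 150 mm wide; two T-slots cross it. Its top is clamped stiffly; the base is fixed to the bench
- board_center (a point): Centre of the loose backing board, a plain flat plywood board 110 x 50 x 15 mm (x, y, z), about 60 g, with no holes; z is its thickness. It lies flat on the bench
- blank_center (a point): Centre of the loose bracket blank, a flat aluminium plate 110 x 50 x 12 mm (x, y, z), about 170 g, with two 16 mm holes through it, 36 mm either side of the centre along x; z is its thickness. It lies flat on the bench. Board or blank may lie nearer the table: they change places
- cclamp: Bystander: a steel C-clamp lying flat, about 145 x 70 x 15 mm, origin near its middle on the bench
- threadlock: Bystander: a small red bottle with black cap standing up, 36 mm in diameter, 105 mm high, origin at the centre of its foot
- mallet: Bystander: a red-handled hammer lying on the bench, 280 mm long, handle towards its -x
There are look-alikes about, which are no part of the job. Of the things that look like the part that bears blank_center, the largest one is meant.

How it is judged:
By the outcome, as a careful person would: the job done as asked, in the order asked, and still so for the second after the job is handed in, while the arm keeps its last pose, push and grip.
It also fails if it takes over 61 s, if anything falls off the work surface, if the arm or the gripper's body presses on something with over 40 N, if the wrist force passes 120 N, or if a joint passes its speed limit or range.

## Working session

There is one attempt and no reset: what is moved stays moved. The work goes in short steps, Python scripts to look and compute and a tool call to move; the robot and the scene stay as the last step left them, time stands still between calls to the robot, and variables do not carry over. Pictures are saved under pics/ and viewed, at most 10 in all, crops included, and the job is handed in when it is done.

Besides the shell and the picture viewer there is one more tool, called as name(argument=value, ...), one argument or row to a line, values as JSON. apply_moves: Moves the arm, as the interface text tells. Its arguments: {"type":"object","properties":{"rows":{"type":"array"},"force":{"type":"number"}},"required":["rows"]}

```bash
mkdir -p pics; ls
python3 - <<'E'
from workcell import sensors, imaging, bot
import cv2,numpy as np
np.set_printoptions(precision=4,suppress=True)
print(sensors.get_obs())
for n in ("scene","top"):
    im,d=imaging.camera(n); c=imaging.get_calibration(n)
    print(n,c); cv2.imwrite(f"pics/{n}0.png",im[:,:,::-1]); np.savez(f"{n}0.npz",im=im,d=d,K=c["intrinsics"],T=c["world_from_camera"])
E
```

```text
pics
{'time': 0.0, 'q': array([-76.3189,   5.0106,  10.0334,  95.1004,   0.0004,  90.0019]), 'qd': array([0.0412, 0.0305, 0.0115, 0.0313, 0.011 , 0.0862]), 'joint_efforts': array([ -0.0016, -52.0388,  46.48  ,   0.0162,   0.    ,  -0.    ]), 'ee_pos': array([ 0.1301, -0.5343,  0.3032]), 'tcp_rot': array([-179.9224,   -0.0004,   13.6792]), 'wrist_force': array([-0.4856,  0.0937, -0.814 ]), 'torque': array([ 0.0143,  0.0148, -0.0109]), 'grasp_force': 0.0, 'opening': 0.08546241821704617}
scene {'intrinsics': array([[434.7197,   0.    , 315.5457],
       [  0.    , 434.7197, 204.7644],
       [  0.    ,   0.    ,   1.    ]]), 'world_from_camera': array([[-0.1258,  0.8563, -0.5009,  1.1775],
       [ 0.992 ,  0.1105, -0.0602, -0.012 ],
       [ 0.0038, -0.5045, -0.8634,  1.1172],
       [ 0.    ,  0.    ,  0.    ,  1.    ]])}
top {'intrinsics': array([[466.4742,   0.    , 324.3403],
       [  0.    , 466.4742, 198.2141],
       [  0.    ,   0.    ,   1.    ]]), 'world_from_camera': array([[ 0.0187, -0.9956,  0.092 ,  0.4404],
       [-0.9997, -0.0199, -0.0119, -0.0605],
       [ 0.0137, -0.0918, -0.9957,  1.3799],
       [ 0.    ,  0.    ,  0.    ,  1.    ]])}
```

View pics/top0.png

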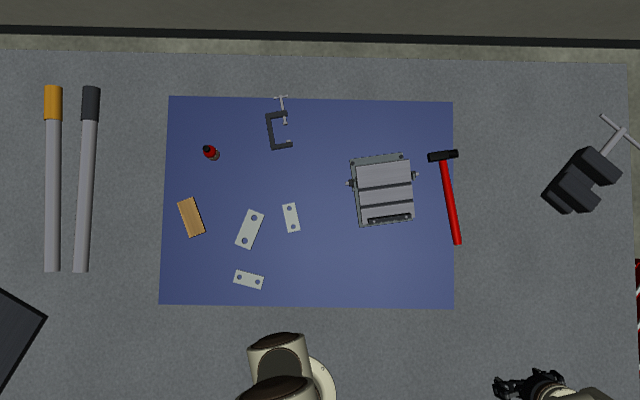

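View pics/scene0.png

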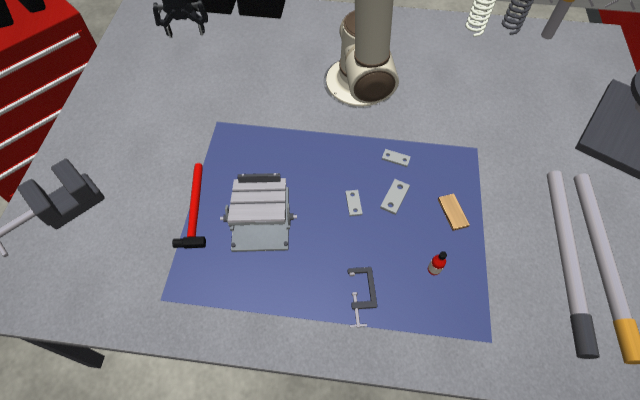

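The top view shows the board at (191,217), the largest plate (the blank) at (249,229), and the tilting table at (383,190) with its stop bar at about (390,219). The scene view agrees. Next I measure them.

```bash
cat > h.py <<'E'
import numpy as np, cv2
np.set_printoptions(precision=4,suppress=True)
def rays(px,K,T):
    px=np.atleast_2d(px).astype(float)
    d=np.c_[(px-K[[0,1],2])/K[0,0],np.ones(len(px))]@T[:3,:3].T
    return T[:3,3],d
def on_plane(px,K,T,n=(0,0,1),c=0.):   # ray meets n.p=c
    o,d=rays(px,K,T); n=np.array(n); return o+d*((c-o@n)/(d@n))[:,None]
def cloud(d,K,T):
    v,u=np.indices(d.shape); p=on=np.c_[u.ravel(),v.ravel()]
    o,r=rays(p,K,T); return (o+r*d.ravel()[:,None]).reshape(d.shape+(3,))
def rect(mask,K,T,z):
    c=max(cv2.findContours(mask.astype(np.uint8),cv2.RETR_EXTERNAL,cv2.CHAIN_APPROX_NONE)[0],key=cv2.contourArea)
    p=on_plane(c[:,0],K,T,c=z)[:,:2]
    (cx,cy),(w,h),a=cv2.minAreaRect((p*1000).astype(np.float32))
    if w<h: w,h,a=h,w,a+90
    return np.array([cx,cy]),np.array([w,h]),(a+90)%180-90
E
python3 - <<'E'
from h import *
for n in("top","scene"):
    z=np.load(n+"0.npz"); im,d,K,T=[z[k] for k in("im","d","K","T")]
    hsv=cv2.cvtColor(im,cv2.COLOR_RGB2HSV); P=cloud(d,K,T)
    print(n,"bench z",np.median(P[...,2][(hsv[...,0]>105)&(hsv[...,0]<130)&(hsv[...,1]>90)]))
    win={"top":[(170,190,215,245),(228,203,268,254),(335,140,430,235)],"scene":[(430,185,475,235),(375,175,413,218),(215,165,305,260)]}[n]
    def sub(w):
        m=np.zeros(d.shape,bool); m[w[1]:w[3],w[0]:w[2]]=1; return m
    wood=(hsv[...,0]<30)&(hsv[...,1]>60)&sub(win[0])
    print("board",rect(wood,K,T,.015),"z",np.median(P[wood][:,2]))
    pl=(hsv[...,1]<60)&(hsv[...,2]>110)&sub(win[1])
    print("blank",rect(pl,K,T,.012),"z",np.median(P[pl][:,2]))
    q=P[sub(win[2])]; q=q[(q[:,2]>.03)&(d[sub(win[2])]>0)]
    print("tbl",q.min(0),q.max(0))
    # ransac plane
    rng=np.random.default_rng(0); best=None
    for _ in range(800):
        a,b,c=q[rng.choice(len(q),3,False)]; nn=np.cross(b-a,c-a); l=np.linalg.norm(nn)
        if l<1e-5: continue
        nn/=l; i=abs((q-a)@nn)<.002
        if best is None or i.sum()>best.sum(): best=i
    f=q[best]; m=f.mean(0); nn=np.linalg.svd(f-m,full_matrices=False)[2][2]; nn*=np.sign(nn[2])
    print("n",nn,"tilt",np.degrees(np.arccos(nn[2])),"az",np.degrees(np.arctan2(-nn[1],-nn[0])),"c",nn@m,len(f),m)
    up=q[(q@nn-nn@m>.015)]; print("bar top pts",len(up),up.mean(0) if len(up) else 0, (up@nn-nn@m).max() if len(up) else 0)
    # face mask rectangle in plane frame
    x=np.array([0,0,1])-nn*nn[2]; x/=np.linalg.norm(x); y=np.cross(nn,x)
    uv=np.c_[(f-m)@x,(f-m)@y]; print("x,y",x,y); print("uv rect",cv2.minAreaRect((uv*1000).astype(np.float32)), np.percentile(uv,[1,99],axis=0))
    if len(up): 
        b=np.c_[(up-m)@x,(up-m)@y]; print("bar uv",np.percentile(b,[2,50,98],axis=0), cv2.minAreaRect((b*1000).astype(np.float32)))
    s=im[win[2][1]:win[2][3],win[2][0]:win[2][2],::-1]
    if n=="top": cv2.imwrite("pics/tbl.png",cv2.resize(s,None,fx=6,fy=6,interpolation=cv2.INTER_CUBIC))
E
```

```text
top bench z 0.0011483528337015159
board (array([504.7535, 311.3862]), array([109.9003,  50.5043]), 22.207223892211914) z 0.015372952398379547
blank (array([472.9375, 142.0979]), array([110.4632,  49.9552]), -20.66333770751953) z 0.0121087770543864
tbl [ 0.4909 -0.3434  0.0312] [ 0.6735 -0.1343  0.1183]
n [-0.2532 -0.0473  0.9663] tilt 14.92595407839804 az 10.587215148190536 c -0.04740679765494575 1426 [ 0.5875 -0.2436  0.093 ]
bar top pts 211 [ 0.5065 -0.2568  0.0952] 0.029335749092635637
x,y [0.9498 0.1775 0.2576] [-0.1837  0.983   0.    ]
uv rect ((-7.461280822753906, -1.4085769653320312), (169.8987274169922, 164.17501831054688), 88.70278930664062) [[-0.0831 -0.0756]
 [ 0.0735  0.0742]]
bar uv [[-0.0861 -0.0563]
 [-0.0787  0.0015]
 [-0.0723  0.0594]] ((-79.35393524169922, 1.4773178100585938), (120.98702239990234, 13.681673049926758), 88.81808471679688)
scene bench z 0.0008195941015948227
board (array([508.3143, 310.2922]), array([112.9007,  53.227 ]), 22.11874771118164) z 0.014891226214226005
blank (array([475.2805, 140.7228]), array([116.8685,  50.4742]), -20.65532684326172) z 0.01221285952021689
tbl [ 0.4905 -0.343   0.0309] [ 0.6739 -0.1346  0.1165]
n [-0.2579 -0.0444  0.9651] tilt 15.173304179785887 az 9.763119987503075 c -0.05121129481278236 1555 [ 0.5916 -0.2429  0.0939]
bar top pts 209 [ 0.5092 -0.2552  0.0941] 0.02885401539108394
x,y [0.9512 0.1637 0.2617] [-0.1696  0.9855  0.    ]
uv rect ((-9.82281494140625, -0.9027786254882812), (170.80667114257812, 168.31597900390625), 88.96662902832031) [[-0.0836 -0.0752]
 [ 0.0716  0.0732]]
bar uv [[-0.0897 -0.0561]
 [-0.0796  0.0032]
 [-0.0741  0.0565]] ((-82.26486206054688, 1.1240234375), (116.8900375366211, 20.338518142700195), 87.70027923583984)
```

View pics/tbl.png

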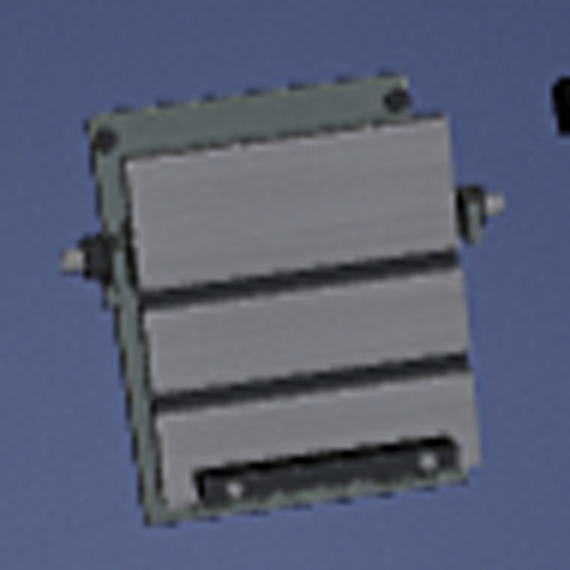

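The crop shows the table face with its two slots, and the dark stop bar with two screws at about (330,470) on the low side. First I look at the table from close by on the way to the board.

```bash
cat >> h.py <<'E'
from scipy.spatial.transform import Rotation as Ro
def Rtool(yaw,n=(0,0,1)):  # tool z=-n, tool x along heading yaw within the plane
    z=-np.array(n,float); z/=np.linalg.norm(z); a=np.radians(yaw); x=np.array([np.cos(a),np.sin(a),0])
    y=np.cross(z,x); y/=np.linalg.norm(y); return np.c_[np.cross(y,z),y,z]
def cur():
    from workcell import sensors
    o=sensors.get_obs(); return o["ee_pos"],Ro.from_euler("xyz",o["tcp_rot"],degrees=True).as_matrix(),o
def plan(way,start=None):  # way: list of (tcp pos,R); prints the numbers of each call, 10 cm / 30 deg split
    p,R=start or cur()[:2]; k=0
    for q,S in way:
        q=np.array(q); w=(Ro.from_matrix(R).inv()*Ro.from_matrix(S)).as_rotvec()
        for n in range(1,40):
            P=[p+(q-p)*i/n for i in range(n+1)]; Q=[R@Ro.from_rotvec(w*i/n).as_matrix() for i in range(n+1)]
            s=[Q[i].T@(P[i+1]-P[i])*10 for i in range(n)]
            if np.abs(s).max()<=.999 and np.degrees(np.abs(w).max())/n<29: break
        for v in s: k+=1; print(k,np.round(v,3),np.round(np.degrees(w)/30/n,3))
        p,R=q,S
E
python3 - <<'E'
from h import *
from workcell import imaging
p,R,o=cur(); c=imaging.get_calibration("wrist"); T=c["world_from_camera"]
print(c["intrinsics"][0],R.T@T[:3,:3],R.T@(T[:3,3]-p))
n=np.array([-.2555,-.043,.966]); n/=np.linalg.norm(n)
plan([([.53,-.255,.32],Rtool(9,n))])
E
```

```text
[282.4884   0.     319.251 ] [[-0.0013 -0.9639 -0.2661]
 [ 1.     -0.0013  0.0001]
 [-0.0004 -0.2661  0.9639]] [ 0.0667 -0.0001 -0.0706]
1 [ 0.909 -0.354 -0.033] [-0.004  0.1    0.031]
2 [ 0.904 -0.368  0.014] [-0.004  0.1    0.031]
3 [ 0.896 -0.383  0.06 ] [-0.004  0.1    0.031]
4 [ 0.885 -0.398  0.106] [-0.004  0.1    0.031]
5 [ 0.872 -0.412  0.151] [-0.004  0.1    0.031]
```

apply_moves(
  rows=[
    [[0.909,-0.354,-0.033],[-0.004,0.1,0.031],1],
    [[0.909,-0.354,-0.033],[-0.004,0.1,0.031],1],
    [[0.909,-0.354,-0.033],[-0.004,0.1,0.031],1],
  ],
)

```text
time: 0.4
ee_pos: [0.213, -0.4761, 0.3074]
tcp_rot: [179.9, -3.1, 13.0]
wrist_force: [-0.0, -0.0, 0.2]
opening: 0.0852
grasp_force: 0.0
```

apply_moves(
  rows=[
    [[0.904,-0.368,0.014],[-0.004,0.1,0.031],1],
    [[0.904,-0.368,0.014],[-0.004,0.1,0.031],1],
    [[0.904,-0.368,0.014],[-0.004,0.1,0.031],1],
  ],
)

```text
time: 0.7
ee_pos: [0.2929, -0.4204, 0.3106]
tcp_rot: [179.9, -6.1, 12.1]
wrist_force: [-0.1, 0.6, 1.4]
opening: 0.0854
grasp_force: 0.0
```

apply_moves(
  rows=[
    [[0.896,-0.383,0.06],[-0.004,0.1,0.031],1],
    [[0.896,-0.383,0.06],[-0.004,0.1,0.031],1],
    [[0.896,-0.383,0.06],[-0.004,0.1,0.031],1],
  ],
)

```text
time: 1.0
ee_pos: [0.3726, -0.3647, 0.3136]
tcp_rot: [179.9, -9.0, 11.1]
wrist_force: [0.1, -0.1, 0.6]
opening: 0.0854
grasp_force: 0.0
```

apply_moves(
  rows=[
    [[0.885,-0.398,0.106],[-0.004,0.1,0.031],1],
    [[0.885,-0.398,0.106],[-0.004,0.1,0.031],1],
    [[0.885,-0.398,0.106],[-0.004,0.1,0.031],1],
  ],
)

```text
time: 1.3
ee_pos: [0.4523, -0.3091, 0.3166]
tcp_rot: [179.9, -12.0, 10.2]
wrist_force: [-0.4, -0.1, 0.3]
opening: 0.0856
grasp_force: 0.0
```

apply_moves(
  rows=[
    [[0.872,-0.412,0.151],[-0.004,0.1,0.031],1],
    [[0.872,-0.412,0.151],[-0.004,0.1,0.031],1],
    [[0.872,-0.412,0.151],[-0.004,0.1,0.031],1],
    [[0.872,-0.412,0.151],[-0.004,0.1,0.031],1],
    [[0.872,-0.412,0.151],[-0.004,0.1,0.031],1],
  ],
)

```text
time: 1.8
ee_pos: [0.529, -0.2563, 0.3201]
tcp_rot: [-180.0, -15.0, 8.9]
wrist_force: [-0.2, 1.0, 0.4]
opening: 0.0854
grasp_force: 0.0
```

Run:
```python
from h import *
from workcell import imaging
p,R,o=cur(); c=imaging.get_calibration("wrist"); im,d=imaging.camera("wrist")
print(o["time"],p,o["tcp_rot"])
np.savez("w1.npz",im=im,d=d,K=c["intrinsics"],T=c["world_from_camera"])
cv2.imwrite("pics/w1.png",im[:,:,::-1])
```

```text
1.8 [ 0.529  -0.2563  0.3201] [-179.9917  -14.9501    8.9387]
```

View pics/w1.png

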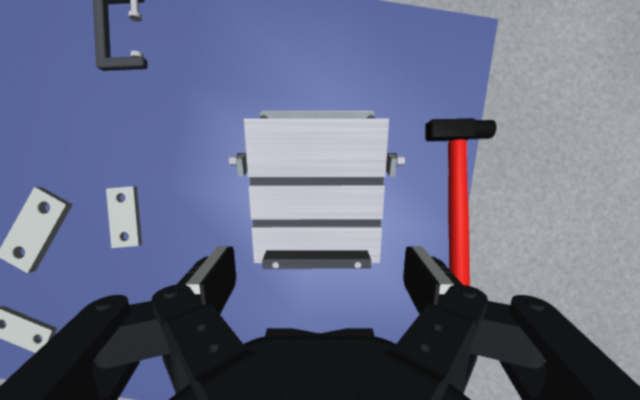

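The wrist view shows the face centred, with its top edge at row 119 and side edges at about columns 247–254 and 381–388. The foot of the bar is at row ~251, columns 263–370.

Run:
```python
from h import *
z=np.load("w1.npz"); im,d,K,T=[z[k] for k in("im","d","K","T")]
P=cloud(d,K,T); hsv=cv2.cvtColor(im,cv2.COLOR_RGB2HSV)
g=im.min(2); sub=np.zeros(d.shape,bool); sub[112:262,240:396]=1
face=sub&(g>150)&(hsv[...,1]<50)&(d>0)
f=P[face]
for _ in range(4):
    m=f.mean(0); n=np.linalg.svd(f-m,full_matrices=False)[2][2]; n*=np.sign(n[2]); f=f[abs((f-m)@n)<.002]
c=n@m; print("n",n,"tilt",np.degrees(np.arccos(n[2])),"az",np.degrees(np.arctan2(-n[1],-n[0])),"c",c,len(f))
def edge(pts):  # fit line on plane
    q=on_plane(pts,K,T,n,c); m=q.mean(0); v=np.linalg.svd(q-m)[2][0]; r=(q-m)-np.outer((q-m)@v,v); k=np.linalg.norm(r,axis=1)<.002
    q=q[k]; m=q.mean(0); v=np.linalg.svd(q-m)[2][0]; return m,v*np.sign(v[0]+v[1]*.01),len(q)
L=[];Rr=[];B=[];Tp=[]
for r in list(range(128,172))+list(range(188,216))+list(range(230,258)):
    cs=np.where(face[r])[0]
    if len(cs): L.append((cs.min()-.5,r)); Rr.append((cs.max()+.5,r))
for cc in range(255,380): 
    rs=np.where(face[:,cc])[0]; Tp.append((cc,rs.min()-.5)); 
for cc in range(270,364):
    rs=np.where(face[:,cc])[0]; B.append((cc,rs.max()+.5))
e={k:edge(v) for k,v in dict(L=L,R=Rr,B=B,T=Tp).items()}
for k,(m,v,N) in e.items(): print(k,m,v,"yaw",np.degrees(np.arctan2(v[1],v[0])),N)
s=e["L"][1]+e["R"][1]; yaw=np.degrees(np.arctan2(s[1],s[0]))
x=np.array([np.cos(np.radians(yaw)),np.sin(np.radians(yaw)),0]); x-=n*(x@n); x/=np.linalg.norm(x); y=np.cross(n,x)
print("yaw",yaw,"width",(e["L"][0]-e["R"][0])@y,"len",(e["T"][0]-e["B"][0])@x)
mid=(e["L"][0]+e["R"][0])/2
foot=e["B"][0]+y*((mid-e["B"][0])@y); print("foot",foot)
# bar ends
g2=g<90; cs=np.where(g2[256,255:380])[0]+255; q=on_plane([(cs.min()-.5,256),(cs.max()+.5,256)],K,T,n,c); print("bar ends y",(q-foot)@y)
```

```text
n [-0.2386 -0.0369  0.9704] tilt 13.972941835740565 az 8.795502687046511 c -0.04082240620667041 3327
L [ 0.5708 -0.1703  0.0918] [0.9579 0.1552 0.2415] yaw 9.202668213485037 97
R [ 0.594  -0.3189  0.0919] [0.9594 0.1457 0.2415] yaw 8.63774102766972 97
B [ 0.5169 -0.255   0.0753] [ 0.1541 -0.988   0.0003] yaw -81.1326166838229 94
T [ 0.6652 -0.2354  0.1125] [ 0.1577 -0.9875  0.0012] yaw -80.9254014207304 104
yaw 8.920204797283755 width 0.15035121009422572 len 0.15407443327835635
foot [ 0.5169 -0.2549  0.0753]
bar ends y [ 0.0625 -0.0625]
```

Run:
```python
from h import *
z=np.load("w1.npz"); im,d,K,T=[z[k] for k in("im","d","K","T")]
P=cloud(d,K,T); n=np.array([-.2386,-.0369,.9704]); f=np.array([.5169,-.2549,.0753]); x=np.array([.9588,.1505,.2415])
for c in (300,340):
  for r in list(range(114,124))+list(range(240,276)):
    print(c,r,im[r,c],"u %.1f h %.1f  planeu %.1f"%((P[r,c]-f)@x*1e3,(P[r,c]-f)@n*1e3,((on_plane([(c,r)],K,T,n,-.0408)[0]-f)@x)*1e3))
for zz in (0.,):
  b=(im[...,2]>im[...,0]+40)&(d>0); print("bench",np.median(P[b][:,2]))
```

```text
300 114 [150 160 165] u 157.0 h -102.7  planeu 151.8
300 115 [150 160 165] u 155.5 h -99.6  planeu 150.8
300 116 [150 160 166] u 154.2 h -100.3  planeu 149.8
300 117 [156 164 170] u 152.9 h -100.6  planeu 148.8
300 118 [173 179 186] u 151.5 h -99.7  planeu 147.8
300 119 [196 197 207] u 146.7 h 1.9  planeu 146.8
300 120 [201 202 211] u 145.7 h 3.0  planeu 145.8
300 121 [199 199 209] u 144.7 h 1.6  planeu 144.8
300 122 [198 198 208] u 143.7 h 2.5  planeu 143.8
300 123 [194 195 204] u 142.8 h 0.7  planeu 142.8
300 240 [196 197 206] u 12.0 h 0.2  planeu 12.0
300 241 [194 194 205] u 10.1 h -1.4  planeu 10.7
300 242 [196 196 206] u 8.9 h -1.2  planeu 9.5
300 243 [197 198 207] u 7.7 h -1.2  planeu 8.2
300 244 [197 197 207] u 6.1 h -1.9  planeu 7.0
300 245 [196 196 206] u 5.2 h -1.1  planeu 5.7
300 246 [196 196 206] u 3.5 h -2.2  planeu 4.5
300 247 [196 197 206] u 3.0 h -0.4  planeu 3.2
300 248 [193 194 203] u 1.4 h -1.2  planeu 1.9
300 249 [172 174 182] u 0.1 h -1.3  planeu 0.7
300 250 [115 116 123] u -1.2 h -1.2  planeu -0.6
300 251 [59 60 63] u -0.2 h 3.6  planeu -1.9
300 252 [40 41 43] u
[... 2714 characters left out ...]
2.3  planeu -16.0
340 263 [78 80 87] u -5.9 h 22.8  planeu -17.3
340 264 [78 81 88] u -7.1 h 22.8  planeu -18.6
340 265 [79 81 88] u -8.8 h 21.7  planeu -19.9
340 266 [79 82 89] u -10.4 h 21.1  planeu -21.2
340 267 [ 84  88 100] u -11.3 h 21.7  planeu -22.5
340 268 [100 108 138] u -12.0 h 22.6  planeu -23.8
340 269 [120 132 180] u -58.0 h -62.4  planeu -25.1
340 270 [126 140 191] u -60.2 h -63.6  planeu -26.4
340 271 [126 139 191] u -61.0 h -62.0  planeu -27.7
340 272 [126 140 191] u -61.4 h -60.0  planeu -29.1
340 273 [125 138 190] u -63.5 h -60.8  planeu -30.4
340 274 [124 138 190] u -64.1 h -59.2  planeu -31.7
340 275 [123 137 189] u -66.1 h -59.8  planeu -33.0
bench 0.0012668030502324679
```

Run:
```python
from h import *
z=np.load("w1.npz"); im,d,K,T=[z[k] for k in("im","d","K","T")]
P=cloud(d,K,T); face=np.zeros(d.shape,bool); face[123:246,260:375]=1; face&=(im.min(2)>180)
f=P[face]
for t in (.02,.006,.004,.004):
    m=f.mean(0); n=np.linalg.svd(f-m,full_matrices=False)[2][2]; n*=np.sign(n[2]); k=abs((f-m)@n)<t; f=f[k]
print("tilt",np.degrees(np.arccos(n[2])),"az",np.degrees(np.arctan2(-n[1],-n[0])),len(f),"rms",((f-m)@n).std())
yaw=8.9; t=np.arccos(n[2]); a=np.radians(yaw); n=np.array([-np.sin(t)*np.cos(a),-np.sin(t)*np.sin(a),np.cos(t)]); c=n@f.mean(0)
x=np.array([np.cos(t)*np.cos(a),np.cos(t)*np.sin(a),np.sin(t)]); y=np.cross(n,x)
q=on_plane([(253,200),(382,200)],K,T,n,c)  # rough
foot=on_plane([(317,250.0)],K,T,n,c)[0]; top=on_plane([(317,118.4)],K,T,n,c)[0]
print("n",n,"c",c,"foot",foot,"len",(top-foot)@x)
row=lambda r:[np.where(im[r,235:400].min(1)>170)[0][[0,-1]]+235+np.array([-.5,.5]) for _ in[0]][0]
for r in (135,150,195,210,235,245):
    e=row(r); q=on_plane([(e[0],r),(e[1],r)],K,T,n,c); print(r,e,(q-foot)@y*1e3)
```

```text
tilt 15.444995793644026 az 8.894609751395134 11765 rms 0.0007057322182537785
n [-0.2631 -0.0412  0.9639] c -0.054245009021942445 foot [ 0.5161 -0.2557  0.0737] len 0.14853958573087328
135 [244.5 387.5] [ 75.7074 -74.3332]
150 [245.5 386.5] [ 75.7798 -74.2916]
195 [248.5 383.5] [ 76.0103 -74.1594]
210 [249.5 382.5] [ 76.0919 -74.1127]
235 [252.5 381.5] [ 74.6886 -74.8042]
245 [252.5 380.5] [ 75.5116 -74.3882]
```

Run:
```python
from h import *
plan([([.50,.29,.26],Rtool(22))])
```

```text
1 [ 0.064 -0.907  0.121] [ 0.009 -0.083 -0.072]
2 [ 0.104 -0.903  0.122] [ 0.009 -0.083 -0.072]
3 [ 0.143 -0.898  0.121] [ 0.009 -0.083 -0.072]
4 [ 0.182 -0.891  0.119] [ 0.009 -0.083 -0.072]
5 [ 0.221 -0.883  0.114] [ 0.009 -0.083 -0.072]
6 [ 0.259 -0.873  0.108] [ 0.009 -0.083 -0.072]
```

apply_moves(
  rows=[
    [[0.064,-0.907,0.121],[0.009,-0.083,-0.072],1],
    [[0.064,-0.907,0.121],[0.009,-0.083,-0.072],1],
    [[0.064,-0.907,0.121],[0.009,-0.083,-0.072],1],
  ],
)

```text
time: 2.15
ee_pos: [0.5239, -0.1618, 0.3103]
tcp_rot: [179.8, -12.5, 11.3]
wrist_force: [-0.1, -0.8, 0.2]
opening: 0.0855
grasp_force: 0.0
```

apply_moves(
  rows=[
    [[0.104,-0.903,0.122],[0.009,-0.083,-0.072],1],
    [[0.104,-0.903,0.122],[0.009,-0.083,-0.072],1],
    [[0.104,-0.903,0.122],[0.009,-0.083,-0.072],1],
  ],
)

```text
time: 2.45
ee_pos: [0.5193, -0.0709, 0.3002]
tcp_rot: [179.6, -10.0, 13.5]
wrist_force: [0.1, -0.9, -0.3]
opening: 0.0854
grasp_force: 0.0
```

apply_moves(
  rows=[
    [[0.143,-0.898,0.121],[0.009,-0.083,-0.072],1],
    [[0.143,-0.898,0.121],[0.009,-0.083,-0.072],1],
    [[0.143,-0.898,0.121],[0.009,-0.083,-0.072],1],
  ],
)

```text
time: 2.75
ee_pos: [0.5148, 0.0199, 0.2899]
tcp_rot: [179.6, -7.5, 15.7]
wrist_force: [0.8, -0.4, -0.4]
opening: 0.0856
grasp_force: 0.0
```

apply_moves(
  rows=[
    [[0.182,-0.891,0.119],[0.009,-0.083,-0.072],1],
    [[0.182,-0.891,0.119],[0.009,-0.083,-0.072],1],
    [[0.182,-0.891,0.119],[0.009,-0.083,-0.072],1],
  ],
)

```text
time: 3.05
ee_pos: [0.5102, 0.1108, 0.2794]
tcp_rot: [179.6, -5.0, 17.8]
wrist_force: [-0.6, 0.3, 0.5]
opening: 0.0852
grasp_force: 0.0
```

apply_moves(
  rows=[
    [[0.221,-0.883,0.114],[0.009,-0.083,-0.072],1],
    [[0.221,-0.883,0.114],[0.009,-0.083,-0.072],1],
    [[0.221,-0.883,0.114],[0.009,-0.083,-0.072],1],
  ],
)

```text
time: 3.35
ee_pos: [0.5092, 0.1922, 0.2691]
tcp_rot: [-179.9, -2.4, 20.8]
wrist_force: [0.2, 0.2, 0.0]
opening: 0.0853
grasp_force: 0.0
```

apply_moves(
  rows=[
    [[0.259,-0.873,0.108],[0.009,-0.083,-0.072],1],
    [[0.259,-0.873,0.108],[0.009,-0.083,-0.072],1],
    [[0.259,-0.873,0.108],[0.009,-0.083,-0.072],1],
    [[0.259,-0.873,0.108],[0.009,-0.083,-0.072],1],
    [[0.259,-0.873,0.108],[0.009,-0.083,-0.072],1],
  ],
)

```text
time: 3.85
ee_pos: [0.5166, 0.2518, 0.261]
tcp_rot: [-178.4, -0.0, 25.5]
wrist_force: [0.6, -0.4, -0.1]
opening: 0.0853
grasp_force: 0.0
```

Run:
```python
from h import *
from workcell import imaging
p,R,o=cur(); c=imaging.get_calibration("wrist"); im,d=imaging.camera("wrist")
K,T=c["intrinsics"],c["world_from_camera"]; print(o["time"],p,o["tcp_rot"])
np.savez("w2.npz",im=im,d=d,K=K,T=T); cv2.imwrite("pics/w2.png",im[:,:,::-1])
hsv=cv2.cvtColor(im,cv2.COLOR_RGB2HSV); P=cloud(d,K,T)
w=(hsv[...,0]<30)&(hsv[...,1]>60)&(abs(P[...,2])<.03)&(d>0)
print("board",rect(w,K,T,.016),np.median(P[w][:,2]))
b=(hsv[...,1]<60)&(hsv[...,2]>110)&(np.hypot(P[...,0]-.473,P[...,1]-.142)<.075)&(P[...,2]>.005)&(P[...,2]<.03)
print("blank",rect(b,K,T,.013),np.median(P[b][:,2]))
```

```text
3.85 [0.5166 0.2518 0.261 ] [-178.4495   -0.0065   25.5037]
board (array([503.8727, 312.453 ]), array([108.992 ,  49.9312]), 22.0682430267334) 0.015620207104538736
blank (array([471.4209, 142.3338]), array([109.8268,  51.5276]), -21.022178649902344) 0.012578889093796786
```

View pics/w2.png

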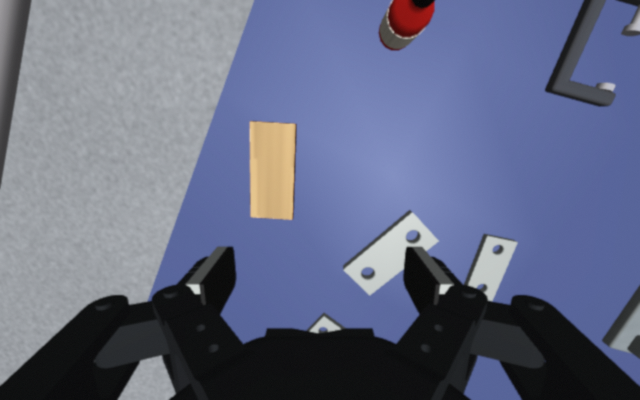

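The picture shows the board at (272,170) and the blank at (391,253), both lying clear. The tool stopped short of its commanded pose, so I check the joints.

Run:
```python
from h import *
p,R,o=cur(); print(o["q"],p,o["tcp_rot"],o["qd"])
plan([([.504,.3125,.20],Rtool(22.1))]); plan([([.504,.3125,.20],Rtool(-157.9))])
```

```text
[ 25.4241   7.6847   8.2675  90.5648   1.5538 179.9149] [0.5166 0.2519 0.2611] [-178.4462   -0.0203   25.5091] [ 0.3205 -0.1687 -0.0322 -0.0342  0.026   0.1633]
1 [ 0.147 -0.584  0.627] [-0.052  0.001  0.114]
1 [ 0.021 -0.083  0.09 ] [-0.    -0.011 -0.841]
2 [ 0.055 -0.066  0.089] [-0.    -0.011 -0.841]
3 [ 0.079 -0.036  0.089] [-0.    -0.011 -0.841]
4 [0.087 0.001 0.088] [-0.    -0.011 -0.841]
5 [0.079 0.038 0.088] [-0.    -0.011 -0.841]
6 [0.056 0.068 0.087] [-0.    -0.011 -0.841]
7 [0.022 0.086 0.087] [-0.    -0.011 -0.841]
```

Joint 6 is at its limit, so I take the grasp half a turn round, which also suits the later poses.

apply_moves(
  rows=[
    [[0.021,-0.083,0.09],[0,-0.011,-0.841],1],
    [[0.021,-0.083,0.09],[0,-0.011,-0.841],1],
    [[0.021,-0.083,0.09],[0,-0.011,-0.841],1],
  ],
)

```text
time: 4.2
ee_pos: [0.5144, 0.2611, 0.252]
tcp_rot: [-178.5, -0.4, 51.1]
wrist_force: [-0.1, -0.1, 0.1]
opening: 0.0857
grasp_force: 0.0
```

apply_moves(
  rows=[
    [[0.055,-0.066,0.089],[0,-0.011,-0.841],1],
    [[0.055,-0.066,0.089],[0,-0.011,-0.841],1],
    [[0.055,-0.066,0.089],[0,-0.011,-0.841],1],
  ],
)

```text
time: 4.5
ee_pos: [0.5127, 0.2698, 0.2433]
tcp_rot: [-178.7, -0.6, 76.4]
wrist_force: [0.1, -0.9, 0.2]
opening: 0.0855
grasp_force: 0.0
```

apply_moves(
  rows=[
    [[0.079,-0.036,0.089],[0,-0.011,-0.841],1],
    [[0.079,-0.036,0.089],[0,-0.011,-0.841],1],
    [[0.079,-0.036,0.089],[0,-0.011,-0.841],1],
  ],
)

```text
time: 4.8
ee_pos: [0.5109, 0.2784, 0.2346]
tcp_rot: [-179.1, -0.8, 101.6]
wrist_force: [0.1, 0.5, -0.6]
opening: 0.0853
grasp_force: 0.0
```

apply_moves(
  rows=[
    [[0.087,0.001,0.088],[0,-0.011,-0.841],1],
    [[0.087,0.001,0.088],[0,-0.011,-0.841],1],
    [[0.087,0.001,0.088],[0,-0.011,-0.841],1],
  ],
)

```text
time: 5.1
ee_pos: [0.5091, 0.2871, 0.2259]
tcp_rot: [-179.4, -0.8, 126.8]
wrist_force: [0.2, -0.2, -0.3]
opening: 0.0855
grasp_force: 0.0
```

apply_moves(
  rows=[
    [[0.079,0.038,0.088],[0,-0.011,-0.841],1],
    [[0.079,0.038,0.088],[0,-0.011,-0.841],1],
    [[0.079,0.038,0.088],[0,-0.011,-0.841],1],
  ],
)

```text
time: 5.4
ee_pos: [0.5074, 0.2957, 0.2172]
tcp_rot: [-179.7, -0.7, 152.1]
wrist_force: [0.7, 0.5, -0.7]
opening: 0.0851
grasp_force: 0.0
```

apply_moves(
  rows=[
    [[0.056,0.068,0.087],[0,-0.011,-0.841],1],
    [[0.056,0.068,0.087],[0,-0.011,-0.841],1],
    [[0.056,0.068,0.087],[0,-0.011,-0.841],1],
  ],
)

```text
time: 5.7
ee_pos: [0.5056, 0.3044, 0.2085]
tcp_rot: [-180.0, -0.4, 177.3]
wrist_force: [-0.1, -0.7, 0.2]
opening: 0.0853
grasp_force: 0.0
```

apply_moves(
  rows=[
    [[0.022,0.086,0.087],[0,-0.011,-0.841],1],
    [[0.022,0.086,0.087],[0,-0.011,-0.841],1],
    [[0.022,0.086,0.087],[0,-0.011,-0.841],1],
    [[0.022,0.086,0.087],[0,-0.011,-0.841],1],
    [[0.022,0.086,0.087],[0,-0.011,-0.841],1],
  ],
)

```text
time: 6.2
ee_pos: [0.5039, 0.3134, 0.2]
tcp_rot: [179.9, -0.0, -158.0]
wrist_force: [-0.3, -0.1, -0.4]
opening: 0.0854
grasp_force: 0.0
```

```bash
cat > look.py <<'E'
from h import *
from workcell import imaging
def look(name):
    p,R,o=cur(); c=imaging.get_calibration("wrist"); im,d=imaging.camera("wrist")
    K,T=c["intrinsics"],c["world_from_camera"]; print(o["time"],p,o["tcp_rot"],o["q"],o["opening"],o["wrist_force"])
    np.savez(name+".npz",im=im,d=d,K=K,T=T); cv2.imwrite(f"pics/{name}.png",im[:,:,::-1])
    return im,d,K,T,cv2.cvtColor(im,cv2.COLOR_RGB2HSV),cloud(d,K,T)
E
python3 - <<'E'
from look import *
im,d,K,T,hsv,P=look("w3")
w=(hsv[...,0]<30)&(hsv[...,1]>60)&(abs(P[...,2])<.03)&(d>0)
B=rect(w,K,T,.016); print("board",B,np.median(P[w][:,2]))
S=Rtool(B[2]-180); plan([(np.r_[B[0]/1e3,.12],S),(np.r_[B[0]/1e3,.077],S)])
E
```

```text
6.2 [0.5039 0.3134 0.2   ] [ 179.9226   -0.0287 -158.0402] [31.8511 10.105   4.2682 84.1782  0.0812  9.8913] 0.08541272016620793 [-0.3207 -0.1082 -0.4133]
board (array([502.7655, 312.8424]), array([108.7837,  49.2258]), 22.092700958251953) 0.015726382555134144
1 [ 0.012 -0.003  0.799] [ 0.003 -0.001 -0.004]
2 [0.   0.   0.43] [0. 0. 0.]
```

apply_moves(
  rows=[
    [[0.012,-0.003,0.4],[0.003,-0.001,-0.004],1],
    [[0.012,-0.003,0.8],[0.003,-0.001,-0.004],1],
    [[0.012,-0.003,0.8],[0.003,-0.001,-0.004],1],
  ],
)

```text
time: 6.55
ee_pos: [0.5004, 0.3117, 0.1143]
tcp_rot: [-179.9, -0.5, -157.8]
wrist_force: [-0.9, 0.4, -0.4]
opening: 0.0852
grasp_force: 0.0
```

apply_moves(
  rows=[
    [[0,0,0.25],[0,0,0],1],
    [[0,0,0.44],[0,0,0],1],
    [[0,0,0.44],[0,0,0],1],
    [[0,0,0.44],[0,0,0],1],
  ],
)

```text
time: 6.95
ee_pos: [0.5031, 0.3136, 0.0774]
tcp_rot: [-180.0, 0.0, -157.7]
wrist_force: [0.3, 1.1, 0.3]
opening: 0.0854
grasp_force: 0.0
```

apply_moves(
  rows=[
    [[0,0,0],[0,0,0],0.5],
    [[0,0,0],[0,0,0],0.4],
    [[0,0,0],[0,0,0],0.4],
    [[0,0,0],[0,0,0],0.4],
    [[0,0,0],[0,0,0],0.4],
    [[0,0,0],[0,0,0],0.4],
    [[0,0,0],[0,0,0],0.4],
    [[0,0,0],[0,0,0],0.4],
  ],
  force=35,
)

```text
time: 7.75
ee_pos: [0.503, 0.3137, 0.077]
tcp_rot: [180.0, 0.1, -157.6]
wrist_force: [-0.6, 0.4, 5.1]
opening: 0.049
grasp_force: 36.1
```

```bash
cat >> h.py <<'E'
t_,a_=np.radians([15.4,8.9]); FOOT=np.array([.516,-.255,.0737])
N=np.array([-np.sin(t_)*np.cos(a_),-np.sin(t_)*np.sin(a_),np.cos(t_)]); X=np.array([np.cos(t_)*np.cos(a_),np.cos(t_)*np.sin(a_),np.sin(t_)]); Y=np.cross(N,X)
RT=np.c_[-X,-(-Y)*-1*-1,-N] if False else np.c_[-X,np.cross(-N,-X),-N]
def T_(u,v,h): return FOOT+u*X+v*Y+h*N
def uvh(p): d=p-FOOT; return np.array([d@X,d@Y,d@N])*1e3
E
sed -i 's/^RT=.*/RT=np.c_[-X,np.cross(-N,-X),-N]/' h.py
python3 - <<'E'
from h import *
p,R,o=cur(); print(p,o["q"],np.linalg.det(RT))
plan([(p+[0,0,.09],R),(p+[0,0,.18],R),(T_(.063,0,.16),RT),(T_(.063,0,.09),RT)])
E
```

```text
[0.503  0.3137 0.077 ] [31.9508 12.4469 -6.7536 70.7298 -0.0012  9.5857] 0.9999999999999999
1 [-0.001  0.    -0.9  ] [0. 0. 0.]
2 [-0.001  0.    -0.9  ] [0. 0. 0.]
3 [ 0.311 -0.892  0.02 ] [ 0.01  -0.085  0.074]
4 [ 0.277 -0.903  0.012] [ 0.01  -0.085  0.074]
5 [ 0.242 -0.913  0.005] [ 0.01  -0.085  0.074]
6 [ 0.206 -0.922 -0.   ] [ 0.01  -0.085  0.074]
7 [ 0.17  -0.929 -0.003] [ 0.01  -0.085  0.074]
8 [ 0.134 -0.935 -0.005] [ 0.01  -0.085  0.074]
9 [0.  0.  0.7] [0. 0. 0.]
```

apply_moves(
  rows=[
    [[0,0,-0.2],[0,0,0],0.4],
    [[0,0,-0.5],[0,0,0],0.4],
    [[0,0,-0.9],[0,0,0],0.4],
    [[0,0,-0.9],[0,0,0],0.4],
  ],
)

```text
time: 8.15
ee_pos: [0.5043, 0.3145, 0.1718]
tcp_rot: [179.9, 0.4, -157.6]
wrist_force: [-0.4, 1.0, -0.4]
opening: 0.0486
grasp_force: 36.9
```

apply_moves(
  rows=[
    [[0,0,-0.45],[0,0,0],0.4],
    [[0,0,-0.9],[0,0,0],0.4],
    [[0,0,-0.9],[0,0,0],0.4],
  ],
)

```text
time: 8.45
ee_pos: [0.5038, 0.3142, 0.2623]
tcp_rot: [179.9, 0.5, -157.6]
wrist_force: [-0.6, 0.1, -0.6]
opening: 0.0487
grasp_force: 36.9
```

apply_moves(
  rows=[
    [[0.155,-0.446,0.01],[0.005,-0.042,0.037],0.4],
    [[0.311,-0.892,0.02],[0.01,-0.085,0.074],0.4],
    [[0.311,-0.892,0.02],[0.01,-0.085,0.074],0.4],
  ],
)

```text
time: 8.75
ee_pos: [0.5077, 0.2152, 0.2535]
tcp_rot: [-179.7, 2.5, -160.1]
wrist_force: [-0.2, 0.1, -0.8]
opening: 0.0491
grasp_force: 36.9
```

apply_moves(
  rows=[
    [[0.14,-0.45,0.006],[0.005,-0.042,0.037],0.4],
    [[0.277,-0.903,0.012],[0.01,-0.085,0.074],0.4],
    [[0.277,-0.903,0.012],[0.01,-0.085,0.074],0.4],
  ],
)

```text
time: 9.05
ee_pos: [0.5129, 0.121, 0.2514]
tcp_rot: [-179.5, 5.1, -162.3]
wrist_force: [0.3, 0.8, -0.1]
opening: 0.0489
grasp_force: 37.0
```

apply_moves(
  rows=[
    [[0.12,-0.456,0.003],[0.005,-0.042,0.037],0.4],
    [[0.242,-0.913,0.005],[0.01,-0.085,0.074],0.4],
    [[0.242,-0.913,0.005],[0.01,-0.085,0.074],0.4],
  ],
)

```text
time: 9.35
ee_pos: [0.5181, 0.0268, 0.2493]
tcp_rot: [-179.5, 7.7, -164.5]
wrist_force: [-0.3, 1.2, -0.4]
opening: 0.0489
grasp_force: 37.0
```

apply_moves(
  rows=[
    [[0.1,-0.461,0],[0.005,-0.042,0.037],0.4],
    [[0.206,-0.922,0],[0.01,-0.085,0.074],0.4],
    [[0.206,-0.922,0],[0.01,-0.085,0.074],0.4],
  ],
)

```text
time: 9.65
ee_pos: [0.5234, -0.0673, 0.2471]
tcp_rot: [-179.5, 10.2, -166.8]
wrist_force: [0.2, 0.9, -1.1]
opening: 0.0488
grasp_force: 37.0
```

apply_moves(
  rows=[
    [[0.085,-0.465,-0.002],[0.005,-0.042,0.037],0.4],
    [[0.17,-0.929,-0.003],[0.01,-0.085,0.074],0.4],
    [[0.17,-0.929,-0.003],[0.01,-0.085,0.074],0.4],
  ],
)

```text
time: 9.95
ee_pos: [0.5287, -0.1613, 0.2448]
tcp_rot: [-179.7, 12.8, -169.0]
wrist_force: [-0.1, 0.9, 0.2]
opening: 0.0489
grasp_force: 37.0
```

apply_moves(
  rows=[
    [[0.067,-0.467,-0.003],[0.005,-0.042,0.037],0.4],
    [[0.134,-0.935,-0.005],[0.01,-0.085,0.074],0.4],
    [[0.134,-0.935,-0.005],[0.01,-0.085,0.074],0.4],
    [[0.134,-0.935,-0.005],[0.01,-0.085,0.074],0.4],
    [[0.134,-0.935,-0.005],[0.01,-0.085,0.074],0.4],
  ],
)

```text
time: 10.45
ee_pos: [0.5342, -0.251, 0.2433]
tcp_rot: [180.0, 15.3, -171.0]
wrist_force: [-0.5, 1.3, -1.0]
opening: 0.049
grasp_force: 37.1
```

Run:
```python
from look import *
im,d,K,T,hsv,P=look("w4"); p=cur()[0]; print(uvh(p))
```

```text
10.45 [ 0.5342 -0.251   0.2433] [ 179.9805   15.302  -170.9634] [-28.4896  -0.772   -3.7462  74.7947   9.2662 -36.5339] 0.04895408795777074 [-0.4792  1.2797 -1.0297]
[ 63.1324   1.2727 158.7499]
```

View pics/w4.png

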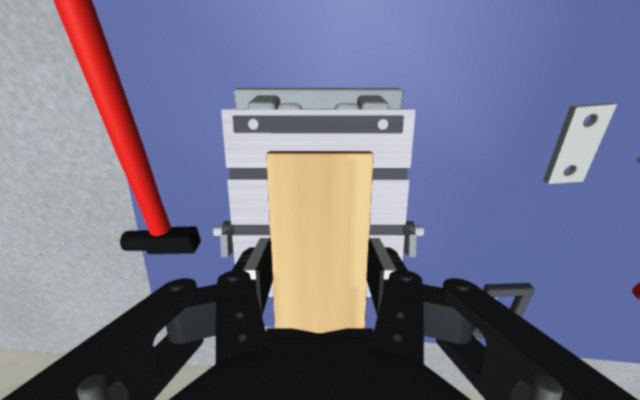

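The board is held squarely. Its lower end is at row ~152, columns 268–372, with the bar beyond it at rows 116–133. I measure the board in the tool frame.

```bash
cat > held.py <<'E'
from h import *
def held(name,lo,hi,top,u0,vis):  # colour mask -> end, lateral middle and yaw of held part relative to the table frame
    z=np.load(name+".npz"); im,d,K,T=[z[k] for k in("im","d","K","T")]; hsv=cv2.cvtColor(im,cv2.COLOR_RGB2HSV); P=cloud(d,K,T)
    m=vis(hsv); m[:,:240]=0; m[:,400:]=0; m[260:]=0; m[:110]=0
    q=P[m&(d>0)]; q=(q-FOOT)@np.c_[X,Y,N]; h=np.median(q[:,2]); k=abs(q[:,2]-h)<.004
    A=np.c_[q[k][:,:2],np.ones(k.sum())]; s=np.linalg.lstsq(A,q[k][:,2],rcond=None)[0]; print("top h mm",h*1e3,"slope du,dv deg",np.degrees(s[:2]))
    f=lambda px:(on_plane(px,K,T,N,FOOT@N+h)-FOOT)@np.c_[X,Y]*1e3
    E=[];L=[];R=[]
    for c in range(285,356): E.append((c,np.where(m[:,c])[0].min()-.5))
    for r in range(165,235): cs=np.where(m[r])[0]; L.append((cs.min()-.5,r)); R.append((cs.max()+.5,r))
    E,L,R=[np.median(f(a),axis=0) if i==0 else np.polyfit(*f(a).T,1) for i,a in enumerate((E,L,R))]
    v=[np.polyval(a,60+u0) for a in (L,R)]
    print("end u",E[0],"sides v at tool",v,"mid",np.mean(v),"yaw",np.degrees((L[0]+R[0])/2))
E
python3 - <<'E'
from held import *
held("w4",0,0,0,3,lambda h:(h[...,0]<30)&(h[...,1]>60))
z=np.load("w4.npz"); im,d,K,T=[z[k] for k in("im","d","K","T")]
# bar & face lateral check from this view
f=lambda px,h:(on_plane(px,K,T,N,FOOT@N+h)-FOOT)@np.c_[X,Y]*1e3
g=im.max(2); cs=np.where(g[127,210:425]<110)[0]+210; print("bar top ends",f([(cs.min()-.5,127),(cs.max()+.5,127)],.024))
for r in (145,160):
    cs=np.where(im[r,200:440].min(1)>150)[0]+200; print("face",f([(cs.min()-.5,r),(cs.max()+.5,r)],0))
c=250; col=g[105:150,c]; print(col)
E
```

```text
top h mm 97.5161142913362 slope du,dv deg [ 0.1022 -0.0005]
end u 7.080205389092323 sides v at tool [np.float64(-23.749457862376925), np.float64(25.755359989246887)] mid 1.0029510634349812 yaw 0.01944376871725149
bar top ends [[ -3.1013 -59.3611]
 [ -3.2402  58.7534]]
face [[ 11.0244 -75.4802]
 [ 10.8497  75.3899]]
face [[ 22.9532 -75.7334]
 [ 22.7812  74.8336]]
[171 172 175 181 196 212 218 220 218 203 159 109 100 113 147 189 213 222
 223 223 222 218 202 168 123 102 105 137 189 216 220 219 220 220 219 220
 222 224 222 220 219 218 218 217 217]
```

apply_moves(
  rows=[
    [[0,-0.011,0.3],[0,0,0],0.4],
    [[0,-0.011,0.6],[0,0,0],0.4],
    [[0,-0.011,0.7],[0,0,0],0.4],
    [[0,-0.011,0.78],[0,0,0],0.4],
    [[0,-0.011,0.78],[0,0,0],0.4],
    [[0,-0.011,0.78],[0,0,0],0.4],
  ],
)

```text
time: 11.1
ee_pos: [0.5548, -0.2502, 0.1697]
tcp_rot: [-179.9, 15.4, -171.0]
wrist_force: [-0.7, -0.3, -0.8]
opening: 0.0486
grasp_force: 37.1
```

apply_moves(
  rows=[
    [[0,0,0.01],[0,0,0],0.4],
    [[0,0,0.02],[0,0,0],0.4],
    [[0,0,0.03],[0,0,0],0.4],
    [[0,0,0.03],[0,0,0],0.4],
  ],
)

```text
time: 11.5
ee_pos: [0.5552, -0.2502, 0.1654]
tcp_rot: [-180.0, 15.3, -171.0]
wrist_force: [0.2, -0.0, -0.8]
opening: 0.0488
grasp_force: 37.1
```

apply_moves(
  rows=[
    [[0,0,0.008],[0,0,0],0.4],
    [[0,0,0.015],[0,0,0],0.4],
    [[0,0,0.015],[0,0,0],0.4],
  ],
)

```text
time: 11.8
ee_pos: [0.5557, -0.25, 0.1638]
tcp_rot: [-180.0, 15.3, -171.0]
wrist_force: [0.5, -1.0, -0.4]
opening: 0.0489
grasp_force: 37.1
```

Run:
```python
from h import *
p,R,o=cur(); print(uvh(p),o["tcp_rot"],"F uvh",o["wrist_force"]@np.c_[X,Y,N],o["torque"])
```

```text
[62.4536 -1.2387 76.292 ] [-179.9784   15.3277 -171.0263] F uvh [ 0.2043 -1.077  -0.4272] [-0.1159  0.2893 -0.0693]
```

apply_moves(
  rows=[
    [[0,0.012,0.005],[0,0,0],0.4],
    [[0,0.012,0.01],[0,0,0],0.4],
    [[0,0.012,0.01],[0,0,0],0.4],
  ],
)

```text
time: 12.1
ee_pos: [0.5557, -0.2491, 0.1638]
tcp_rot: [-179.9, 15.4, -171.0]
wrist_force: [-4.0, -2.0, 5.2]
opening: 0.0488
grasp_force: 37.7
```

apply_moves(
  rows=[
    [[0,0,0.005],[0,0,0],0.4],
    [[0,0,0.01],[0,0,0],0.4],
    [[0,0,0.01],[0,0,0],0.4],
  ],
)

```text
time: 12.4
ee_pos: [0.5558, -0.249, 0.1637]
tcp_rot: [-179.9, 15.4, -171.0]
wrist_force: [-8.8, -0.8, 12.2]
opening: 0.0488
grasp_force: 38.6
```

Run:
```python
from h import *
p,R,o=cur(); print(uvh(p),o["tcp_rot"],"F uvh",o["wrist_force"]@np.c_[X,Y,N],o["torque"])
```

```text
[62.671  -0.2663 76.13  ] [-179.9114   15.3766 -171.0333] F uvh [-5.2614  0.5259 14.0703] [0.1986 1.4097 0.1355]
```

apply_moves(
  rows=[
    [[0,0,-0.012],[0,0,0],0.4],
    [[0.02,0,-0.012],[0,0,0],0.4],
    [[0.04,0,-0.012],[0,0,0],0.4],
    [[0.06,0,-0.012],[0,0,0],0.4],
    [[0.06,0,-0.012],[0,0,0],0.4],
  ],
)

```text
time: 12.9
ee_pos: [0.5502, -0.2498, 0.1622]
tcp_rot: [-179.9, 15.4, -171.0]
wrist_force: [-0.4, 0.9, 4.8]
opening: 0.0488
grasp_force: 37.7
```

apply_moves(
  rows=[
    [[0.007,0,0],[0,0,0],0.4],
    [[0.012,0,0],[0,0,0],0.4],
    [[0.012,0,0],[0,0,0],0.4],
  ],
)

```text
time: 13.2
ee_pos: [0.5492, -0.25, 0.162]
tcp_rot: [-179.9, 15.4, -171.0]
wrist_force: [0.5, 0.5, 4.7]
opening: 0.0486
grasp_force: 37.7
```

Run:
```python
from h import *
p,R,o=cur(); print(uvh(p),o["tcp_rot"],"F uvh",o["wrist_force"]@np.c_[X,Y,N],o["torque"])
```

```text
[55.8411 -0.1809 76.1924] [-179.9374   15.4288 -170.9993] F uvh [1.764  0.4052 4.4033] [ 0.1625 -0.2238 -0.0237]
```

apply_moves(
  rows=[
    [[0.008,0,0],[0,0,0],0.4],
    [[0.016,0,0],[0,0,0],0.4],
    [[0.016,0,0],[0,0,0],0.4],
  ],
)

```text
time: 13.5
ee_pos: [0.5488, -0.25, 0.1619]
tcp_rot: [-179.9, 15.6, -170.9]
wrist_force: [8.7, 2.7, 2.9]
opening: 0.0488
grasp_force: 37.2
```

Run:
```python
from h import *
p,R,o=cur(); print(uvh(p),o["tcp_rot"],"F uvh",o["wrist_force"]@np.c_[X,Y,N],o["torque"])
```

```text
[55.4555 -0.1291 76.2602] [-179.9265   15.5846 -170.9364] F uvh [9.4582 1.3091 0.3581] [ 0.3302 -1.7043  0.0506]
```

apply_moves(
  rows=[
    [[-0.005,0,0.005],[0,0,0],0.4],
    [[-0.005,0,0.005],[0,0,0],0.6],
    [[-0.005,0,0.005],[0,0,0],0.8],
    [[-0.005,0,0.005],[0,0,0],1],
    [[-0.005,0,0.005],[0,0,0],1],
    [[-0.005,0,0.005],[0,0,0],1],
  ],
)

```text
time: 14.1
ee_pos: [0.5478, -0.25, 0.1602]
tcp_rot: [-180.0, 15.3, -171.0]
wrist_force: [-0.5, -0.7, -0.2]
opening: 0.0855
grasp_force: 0.0
```

apply_moves(
  rows=[
    [[0,0,-0.15],[0,0,0],1],
    [[0,0,-0.5],[0,0,0],1],
    [[0,0,-0.9],[0,0,0],1],
    [[0,0,-0.9],[0,0,0],1],
    [[0,0,-0.9],[0,0,0],1],
    [[0,0,-0.9],[0,0,0],1],
  ],
)

```text
time: 14.7
ee_pos: [0.5242, -0.2536, 0.247]
tcp_rot: [-180.0, 15.3, -171.0]
wrist_force: [-0.8, -0.8, -1.3]
opening: 0.0852
grasp_force: 0.0
```

Run:
```python
from look import *
from held import held
im,d,K,T,hsv,P=look("w5"); p,R,o=cur(); print(uvh(p))
held("w5",0,0,0,-5,lambda h:(h[...,0]<30)&(h[...,1]>60))
```

```text
14.7 [ 0.5242 -0.2536  0.247 ] [-179.9961   15.3047 -171.0307] [-29.2352  -1.7758  -4.3197  75.3175   9.3922 -37.2031] 0.08517724955005128 [-0.8228 -0.8123 -1.2911]
[ 53.8415   0.195  164.3614]
top h mm 15.140063008148942 slope du,dv deg [ 0.0385 -0.0013]Traceback (most recent call last):
  File "<stdin>", line 4, in <module>
  File "held.py", line 9, in held
    for c in range(285,356): E.append((c,np.where(m[:,c])[0].min()-.5))
                                         ~~~~~~~~~~~~~~~~~~~~~~~^^
    return umr_minimum(a, axis, None, out, keepdims, initial, where)
ValueError: zero-size array to reduction operation minimum which has no identity
```

View pics/w5.png

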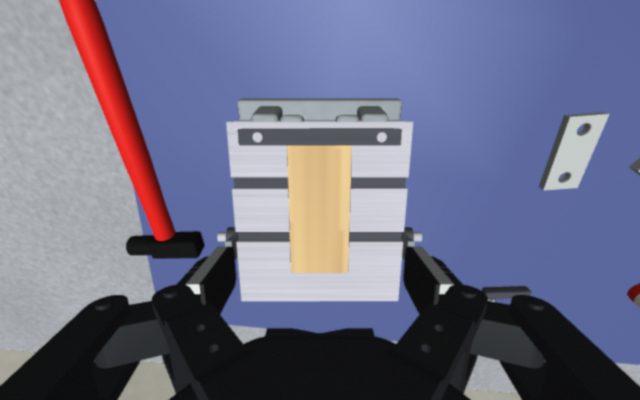

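The board lies flat against the bar and centred (columns 288–351, rows 145–272). Next is the blank.

Run:
```python
from h import *
z=np.load("w5.npz"); im,d,K,T=[z[k] for k in("im","d","K","T")]; hsv=cv2.cvtColor(im,cv2.COLOR_RGB2HSV)
m=(hsv[...,0]<30)&(hsv[...,1]>60); m[:140]=0; m[275:]=0;m[:,:270]=0;m[:,370:]=0
c=max(cv2.findContours(m.astype(np.uint8),cv2.RETR_EXTERNAL,cv2.CHAIN_APPROX_NONE)[0],key=cv2.contourArea)[:,0]
q=(on_plane(c,K,T,N,FOOT@N+.015)-FOOT)@np.c_[X,Y]*1e3; print(cv2.minAreaRect(q.astype(np.float32)))
p,R,o=cur()
plan([(p+[0,0,.04],R),([.472,.142,.2],Rtool(159))])
```

```text
((55.59654998779297, -0.3786296844482422), (108.60041046142578, 50.47257614135742), 0.002374459058046341)
1 [-0.105  0.    -0.386] [0. 0. 0.]
2 [0.032 0.997 0.216] [0.033 0.124 0.248]
3 [0.148 0.989 0.204] [0.033 0.124 0.248]
4 [0.262 0.966 0.2  ] [0.033 0.124 0.248]
5 [0.372 0.928 0.204] [0.033 0.124 0.248]
```

apply_moves(
  rows=[
    [[-0.105,0,-0.386],[0,0,0],1],
    [[-0.105,0,-0.386],[0,0,0],1],
  ],
)

```text
time: 14.95
ee_pos: [0.525, -0.2539, 0.2909]
tcp_rot: [-179.8, 15.5, -171.0]
wrist_force: [0.6, -0.4, 0.5]
opening: 0.0855
grasp_force: 0.0
```

apply_moves(
  rows=[
    [[0.016,0.5,0.108],[0.017,0.062,0.124],1],
    [[0.032,0.997,0.216],[0.033,0.124,0.248],1],
    [[0.032,0.997,0.216],[0.033,0.124,0.248],1],
    [[0.032,0.997,0.216],[0.033,0.124,0.248],1],
  ],
)

```text
time: 15.35
ee_pos: [0.5114, -0.1537, 0.2648]
tcp_rot: [179.2, 11.5, -178.5]
wrist_force: [-0.0, 0.2, 1.4]
opening: 0.0855
grasp_force: 0.0
```

apply_moves(
  rows=[
    [[0.148,0.989,0.204],[0.033,0.124,0.248],1],
    [[0.148,0.989,0.204],[0.033,0.124,0.248],1],
    [[0.148,0.989,0.204],[0.033,0.124,0.248],1],
  ],
)

```text
time: 15.65
ee_pos: [0.4979, -0.0535, 0.2425]
tcp_rot: [178.9, 7.6, 174.0]
wrist_force: [0.4, -0.1, 1.3]
opening: 0.0855
grasp_force: 0.0
```

apply_moves(
  rows=[
    [[0.262,0.966,0.2],[0.033,0.124,0.248],1],
    [[0.262,0.966,0.2],[0.033,0.124,0.248],1],
    [[0.262,0.966,0.2],[0.033,0.124,0.248],1],
  ],
)

```text
time: 15.95
ee_pos: [0.4851, 0.0454, 0.2209]
tcp_rot: [179.2, 3.7, 166.6]
wrist_force: [0.7, -0.6, 0.0]
opening: 0.0851
grasp_force: 0.0
```

apply_moves(
  rows=[
    [[0.372,0.928,0.204],[0.033,0.124,0.248],1],
    [[0.372,0.928,0.204],[0.033,0.124,0.248],1],
    [[0.372,0.928,0.204],[0.033,0.124,0.248],1],
    [[0.372,0.928,0.204],[0.033,0.124,0.248],1],
    [[0.372,0.928,0.204],[0.033,0.124,0.248],1],
    [[0.372,0.928,0.204],[0.033,0.124,0.248],1],
  ],
)

```text
time: 16.55
ee_pos: [0.4729, 0.1403, 0.2012]
tcp_rot: [179.9, 0.1, 158.9]
wrist_force: [-1.0, 1.0, 0.3]
opening: 0.0853
grasp_force: 0.0
```

Run:
```python
from look import *
im,d,K,T,hsv,P=look("w6")
b=(hsv[...,1]<60)&(hsv[...,2]>110)&(np.hypot(P[...,0]-.473,P[...,1]-.142)<.075)&(P[...,2]>.005)&(P[...,2]<.03)
B=rect(b,K,T,.013); print("blank",B,np.median(P[b][:,2]))
S=Rtool(B[2]+180); plan([(np.r_[B[0]/1e3,.12],S),(np.r_[B[0]/1e3,.075],S)])
```

```text
16.55 [0.4729 0.1403 0.2012] [179.9264   0.1487 158.9277] [ 16.5402  -3.7304 -10.0604  83.5073  -0.0325  37.6123] 0.08531805097995057 [-0.978   0.9878  0.2567]
blank (array([471.2169, 142.0429]), array([110.0676,  49.9433]), -20.70203399658203) 0.012747007256373621
1 [0.023 0.008 0.811] [ 0.002  0.005 -0.013]
2 [0.   0.   0.45] [0. 0. 0.]
```

View pics/w6.png

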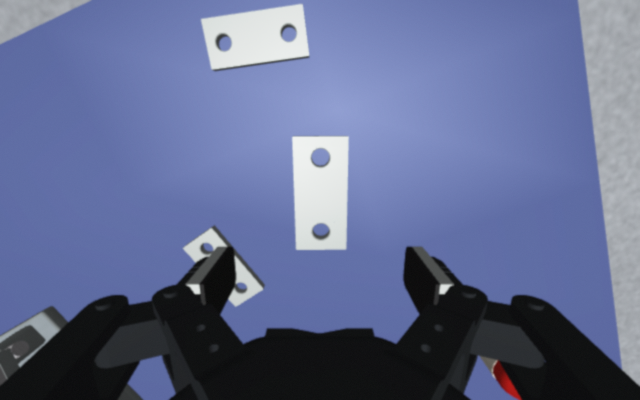

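The blank is at (321,193), square to the tool. The smaller look-alike at (225,265) is clear of the fingers.

apply_moves(
  rows=[
    [[0.023,0.008,0.4],[0.002,0.005,-0.013],1],
    [[0.023,0.008,0.811],[0.002,0.005,-0.013],1],
    [[0.023,0.008,0.811],[0.002,0.005,-0.013],1],
    [[0.023,0.008,0.811],[0.002,0.005,-0.013],1],
    [[0.023,0.008,0.811],[0.002,0.005,-0.013],1],
  ],
)

```text
time: 17.1
ee_pos: [0.4717, 0.1433, 0.1221]
tcp_rot: [179.9, 0.1, 159.4]
wrist_force: [0.5, 0.8, -0.2]
opening: 0.0856
grasp_force: 0.0
```

apply_moves(
  rows=[
    [[0,0,0.25],[0,0,0],1],
    [[0,0,0.46],[0,0,0],1],
    [[0,0,0.46],[0,0,0],1],
    [[0,0,0.46],[0,0,0],1],
  ],
)

```text
time: 17.5
ee_pos: [0.4713, 0.1436, 0.0755]
tcp_rot: [179.9, 0.0, 159.4]
wrist_force: [-0.2, 0.2, 0.2]
opening: 0.0855
grasp_force: 0.0
```

apply_moves(
  rows=[
    [[0,0,0],[0,0,0],0.5],
    [[0,0,0],[0,0,0],0.4],
    [[0,0,0],[0,0,0],0.4],
    [[0,0,0],[0,0,0],0.4],
    [[0,0,0],[0,0,0],0.4],
    [[0,0,0],[0,0,0],0.4],
    [[0,0,0],[0,0,0],0.4],
    [[0,0,0],[0,0,0],0.4],
  ],
  force=45,
)

```text
time: 18.3
ee_pos: [0.4712, 0.1436, 0.0751]
tcp_rot: [179.9, 0.0, 159.4]
wrist_force: [-0.8, -0.5, 7.4]
opening: 0.0487
grasp_force: 46.3
```

Run:
```python
from h import *
p,R,o=cur(); print(p,o["tcp_rot"],o["wrist_force"])
plan([(p+[0,0,.09],R),(p+[0,0,.19],R),(T_(.064,0,.16),RT)])
```

```text
[0.4712 0.1436 0.0751] [179.944    0.0409 159.4293] [-0.8185 -0.4918  7.4051]
1 [-0.001  0.001 -0.9  ] [0. 0. 0.]
2 [-0.   0.  -0.5] [0. 0. 0.]
3 [-0.   0.  -0.5] [0. 0. 0.]
4 [-0.497 -0.87   0.05 ] [-0.033 -0.125 -0.244]
5 [-0.378 -0.927  0.063] [-0.033 -0.125 -0.244]
6 [-0.252 -0.968  0.068] [-0.033 -0.125 -0.244]
7 [-0.123 -0.994  0.063] [-0.033 -0.125 -0.244]
```

apply_moves(
  rows=[
    [[0,0,-0.2],[0,0,0],0.4],
    [[0,0,-0.5],[0,0,0],0.4],
    [[0,0,-0.9],[0,0,0],0.4],
    [[0,0,-0.9],[0,0,0],0.4],
  ],
)

```text
time: 18.7
ee_pos: [0.4725, 0.144, 0.1692]
tcp_rot: [179.7, 0.3, 159.4]
wrist_force: [1.5, 0.5, -1.7]
opening: 0.0485
grasp_force: 47.9
```

apply_moves(
  rows=[
    [[0,0,-0.4],[0,0,0],0.4],
    [[0,0,-0.8],[0,0,0],0.4],
    [[0,0,-1],[0,0,0],0.4],
    [[0,0,-1],[0,0,0],0.4],
  ],
)

```text
time: 19.1
ee_pos: [0.4715, 0.1436, 0.2663]
tcp_rot: [179.9, 0.2, 159.4]
wrist_force: [-0.2, 0.5, -2.2]
opening: 0.0483
grasp_force: 47.9
```

apply_moves(
  rows=[
    [[-0.25,-0.435,0.025],[-0.016,-0.062,-0.122],0.4],
    [[-0.497,-0.87,0.05],[-0.033,-0.125,-0.244],0.4],
    [[-0.497,-0.87,0.05],[-0.033,-0.125,-0.244],0.4],
    [[-0.497,-0.87,0.05],[-0.033,-0.125,-0.244],0.4],
  ],
)

```text
time: 19.5
ee_pos: [0.4862, 0.0434, 0.2569]
tcp_rot: [179.3, 3.6, 166.6]
wrist_force: [-0.2, 0.1, -2.3]
opening: 0.0485
grasp_force: 48.0
```

apply_moves(
  rows=[
    [[-0.19,-0.463,0.031],[-0.016,-0.062,-0.122],0.4],
    [[-0.378,-0.927,0.063],[-0.033,-0.125,-0.244],0.4],
    [[-0.378,-0.927,0.063],[-0.033,-0.125,-0.244],0.4],
  ],
)

```text
time: 19.8
ee_pos: [0.5025, -0.0576, 0.252]
tcp_rot: [179.1, 7.6, 173.9]
wrist_force: [-0.0, 0.4, -1.0]
opening: 0.0481
grasp_force: 48.2
```

apply_moves(
  rows=[
    [[-0.126,-0.484,0.034],[-0.016,-0.062,-0.122],0.4],
    [[-0.252,-0.968,0.068],[-0.033,-0.125,-0.244],0.4],
    [[-0.252,-0.968,0.068],[-0.033,-0.125,-0.244],0.4],
  ],
)

```text
time: 20.1
ee_pos: [0.5186, -0.1564, 0.2467]
tcp_rot: [179.2, 11.4, -178.7]
wrist_force: [-0.2, 0.6, -1.7]
opening: 0.0484
grasp_force: 48.2
```

apply_moves(
  rows=[
    [[-0.061,-0.497,0.031],[-0.016,-0.062,-0.122],0.4],
    [[-0.123,-0.994,0.063],[-0.033,-0.125,-0.244],0.4],
    [[-0.123,-0.994,0.063],[-0.033,-0.125,-0.244],0.4],
    [[-0.123,-0.994,0.063],[-0.033,-0.125,-0.244],0.4],
    [[-0.123,-0.994,0.063],[-0.033,-0.125,-0.244],0.4],
    [[-0.123,-0.994,0.063],[-0.033,-0.125,-0.244],0.4],
    [[-0.123,-0.994,0.063],[-0.033,-0.125,-0.244],0.4],
  ],
)

```text
time: 20.8
ee_pos: [0.5348, -0.2509, 0.2436]
tcp_rot: [180.0, 15.3, -171.0]
wrist_force: [0.3, 0.0, -2.0]
opening: 0.0486
grasp_force: 48.4
```

Run:
```python
from look import *
im,d,K,T,hsv,P=look("w7"); p,R,o=cur(); print(uvh(p)); plan([(p,RT)])
```

```text
20.8 [ 0.5348 -0.2509  0.2436] [ 179.9666   15.3011 -171.0336] [-28.4493  -0.7222  -3.6609  74.8217   9.2535 -36.426 ] 0.048574851022765736 [ 0.3288  0.0388 -2.0181]
[ 63.5437   0.9185 158.8289]
1 [0. 0. 0.] [ 0.001 -0.003  0.002]
```

View pics/w7.png

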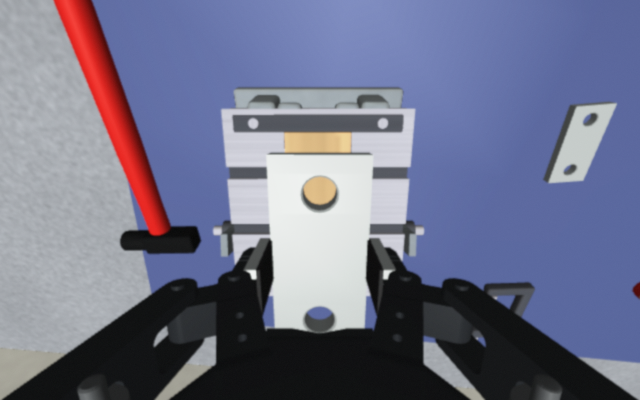

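The blank is held squarely: its lower end is at row ~153, columns 268–372, above the board. I measure it by depth.

Run:
```python
from h import *
z=np.load("w7.npz"); im,d,K,T=[z[k] for k in("im","d","K","T")]; P=cloud(d,K,T); q=(P-FOOT)@np.c_[X,Y,N]*1e3
m=(d>0)&(q[...,2]>85)&(q[...,2]<105)&(im.min(2)>150); m[235:]=0; m[:,:255]=0; m[:,385:]=0
k=q[m]; s=np.linalg.lstsq(np.c_[k[:,:2],np.ones(len(k))],k[:,2],rcond=None)[0]; h=np.median(k[:,2]); print("h",h,"slope",np.degrees(s[:2]),"n",len(k))
f=lambda px:(on_plane(px,K,T,N,FOOT@N+h/1e3)-FOOT)@np.c_[X,Y]*1e3
E=f([(c,np.where(m[:,c])[0].min()-.5) for c in range(285,300)]+[(c,np.where(m[:,c])[0].min()-.5) for c in range(340,355)])
L=f([(np.where(m[r])[0].min()-.5,r) for r in range(165,230)]);R=f([(np.where(m[r])[0].max()+.5,r) for r in range(165,230)])
print("end",np.median(E[:,0]),"mid",(np.median(L[:,1])+np.median(R[:,1]))/2,"yaw",[np.degrees(np.polyfit(*a.T,1)[0]) for a in(L,R)])
```

```text
h 96.5697221481425 slope [-0.0217  0.0225] n 7276
end 9.162506096111038 mid 1.1650355887599773 yaw [np.float64(0.1050040056804276), np.float64(-0.17551949035282605)]
```

apply_moves(
  rows=[
    [[0,-0.005,0.3],[0,0,0],0.4],
    [[0,-0.005,0.55],[0,0,0],0.4],
    [[0,-0.005,0.65],[0,0,0],0.4],
    [[0,-0.005,0.65],[0,0,0],0.4],
    [[0,-0.005,0.65],[0,0,0],0.4],
    [[0,-0.005,0.65],[0,0,0],0.4],
  ],
)

```text
time: 21.45
ee_pos: [0.5518, -0.2503, 0.1824]
tcp_rot: [-180.0, 15.4, -171.1]
wrist_force: [-0.1, -0.8, -1.0]
opening: 0.048
grasp_force: 48.4
```

Run:
```python
from h import *
p,R,o=cur(); print(uvh(p),o["tcp_rot"],"F uvh",o["wrist_force"]@np.c_[X,Y,N],o["torque"])
```

```text
[63.7142 -0.9312 95.2502] [-179.9539   15.3988 -171.1059] F uvh [-0.466  -0.8142 -0.9409] [-0.0856  0.3426 -0.0554]
```

apply_moves(
  rows=[
    [[0,0.003,0.02],[0,0,0],0.4],
    [[0,0.003,0.035],[0,0,0],0.4],
    [[0,0.003,0.05],[0,0,0],0.4],
    [[0,0.003,0.05],[0,0,0],0.4],
    [[0,0.003,0.05],[0,0,0],0.4],
  ],
)

```text
time: 21.95
ee_pos: [0.5527, -0.2497, 0.1765]
tcp_rot: [180.0, 15.3, -171.1]
wrist_force: [-4.4, 0.0, 4.7]
opening: 0.0486
grasp_force: 49.2
```

apply_moves(
  rows=[
    [[0,0,0.005],[0,0,0],0.4],
    [[0,0,0.01],[0,0,0],0.4],
    [[0,0,0.01],[0,0,0],0.4],
    [[0,0,0.01],[0,0,0],0.4],
  ],
)

```text
time: 22.35
ee_pos: [0.5527, -0.2496, 0.1765]
tcp_rot: [-180.0, 15.3, -171.1]
wrist_force: [-9.9, 1.8, 13.0]
opening: 0.0486
grasp_force: 50.0
```

Run:
```python
from h import *
p,R,o=cur(); print(uvh(p),o["tcp_rot"],"F uvh",o["wrist_force"]@np.c_[X,Y,N],o["torque"])
```

```text
[63.0896 -0.3857 89.2566] [-179.9896   15.334  -171.129 ] F uvh [-5.6775  3.2844 15.0463] [0.5283 1.5873 0.2489]
```

apply_moves(
  rows=[
    [[0,0,-0.012],[0,0,0],0.4],
    [[0.025,0,-0.012],[0,0,0],0.4],
    [[0.05,0,-0.012],[0,0,0],0.4],
    [[0.075,0,-0.012],[0,0,0],0.4],
    [[0.075,0,-0.012],[0,0,0],0.4],
    [[0.075,0,-0.012],[0,0,0],0.4],
  ],
)

```text
time: 22.95
ee_pos: [0.5455, -0.2508, 0.1745]
tcp_rot: [180.0, 15.3, -171.1]
wrist_force: [0.5, 0.5, 6.4]
opening: 0.0486
grasp_force: 49.2
```

apply_moves(
  rows=[
    [[0.007,0,0],[0,0,0],0.4],
    [[0.012,0,0],[0,0,0],0.4],
    [[0.012,0,0],[0,0,0],0.4],
  ],
)

```text
time: 23.25
ee_pos: [0.545, -0.2509, 0.1744]
tcp_rot: [-180.0, 15.4, -171.1]
wrist_force: [4.4, 0.2, 4.9]
opening: 0.0484
grasp_force: 48.9
```

Run:
```python
from h import *
p,R,o=cur(); print(uvh(p),o["tcp_rot"],"F uvh",o["wrist_force"]@np.c_[X,Y,N],o["torque"])
```

```text
[55.0148 -0.4569 89.3317] [-179.9921   15.4174 -171.0874] F uvh [ 5.532  -0.4752  3.5761] [ 0.1699 -1.0736  0.0154]
```

apply_moves(
  rows=[
    [[0.002,0,0.005],[0,0,0],0.4],
    [[0.005,0,0.01],[0,0,0],0.4],
    [[0.005,0,0.01],[0,0,0],0.4],
    [[0.005,0,0.01],[0,0,0],0.4],
  ],
)

```text
time: 23.65
ee_pos: [0.545, -0.2509, 0.1744]
tcp_rot: [-180.0, 15.5, -171.1]
wrist_force: [2.8, 3.0, 11.3]
opening: 0.0486
grasp_force: 49.6
```

Run:
```python
from look import *
im,d,K,T,hsv,P=look("w8")
p,R,o=cur(); print(uvh(p),o["tcp_rot"],"F uvh",o["wrist_force"]@np.c_[X,Y,N],o["torque"])
q=(P-FOOT)@np.c_[X,Y,N]*1e3
m=(d>0)&(q[...,2]>22)&(q[...,2]<35)&(im.min(2)>150)&(abs(q[...,1])<30)&(q[...,0]>2); m[235:]=0
k=q[m]; s=np.linalg.lstsq(np.c_[k[:,:2],np.ones(len(k))],k[:,2],rcond=None)[0]; print("blank top h",np.median(k[:,2]),"slope",np.degrees(s[:2]),len(k),"v",np.percentile(k[:,1],[1,99]),"umin",np.percentile(k[:,0],1))
```

```text
23.65 [ 0.545  -0.2509  0.1744] [-179.9687   15.4751 -171.0752] [-27.9645   0.7916  -9.8251  66.8793   9.1911 -35.8761] 0.048599614338482776 [ 2.7639  2.9534 11.2716]
[54.9191 -0.4452 89.2562] [-179.9715   15.4702 -171.077 ] F uvh [ 4.7764  1.0776 10.9108] [ 0.5571 -0.7119  0.1576]
blank top h 27.084698231052293 slope [ 0.0324 -0.0663] 6922 v [-25.0801  24.1318] umin 2.3012684435786084
```

View pics/w8.png

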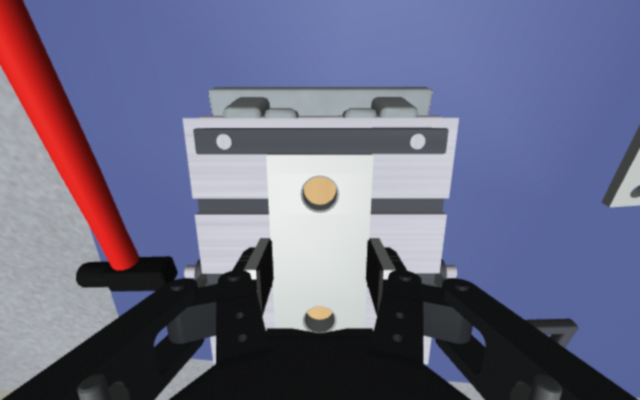

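The blank lies flush (top at 27.1 mm, slope below 0.1°), against the bar and centred; its lower end is at row ~153. I add a touch more press for margin, then hand in.

apply_moves(
  rows=[
    [[0.001,0,0.004],[0,0,0],0.4],
    [[0.001,0,0.004],[0,0,0],0.4],
    [[0.001,0,0.004],[0,0,0],0.4],
  ],
)

```text
time: 24.0
ee_pos: [0.5449, -0.2509, 0.1743]
tcp_rot: [-180.0, 15.5, -171.1]
wrist_force: [-0.3, 2.1, 13.0]
opening: 0.0482
grasp_force: 49.9
```

Run:
```python
from h import *
from workcell import bot
p,R,o=cur(); F=o["wrist_force"]@np.c_[X,Y,N]; print(uvh(p),F,o["grasp_force"])
if 8<F[2]<22: print(bot.job_done())
```

```text
[54.902  -0.4465 89.2541] [ 3.4572  2.1272 12.5821] 49.90962088108063
the job is handed in; nothing more can be done
None
```

The job is handed in at 24 s of the 61 s allowed: the board lies flat, centred and against the stop bar, and the blank is still held square on top of it, also against the bar, pressed down with about 13 N.

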